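# Square up and clip a pile of drawer dividers

## Robot

A 6-joint arm with a two-finger parallel gripper is mounted at the origin on a cart in front of the work surface, level with it; the furniture and walls round the work are solid. World frame = base frame: x ahead of the robot, y to its left, z up, the work surface at z = 0. Lengths are in mm, angles in rad, forces in N, time in s.
With the tool pointing down it reaches from about 325 to 1000 mm from the base axis. Payload 5.1 kg.
Tool frame: the origin (TCP) lies midway between the tips of the shut fingers; the grasp point (between the pads) lies 19 mm behind it; z points along the fingers, y is the line along which they close (so a half turn about z gives the same grasp; the last joint's range is limited). The gripper opens to 85 mm and grips with 20 to 120 N. Pads are 22 mm wide; open, the fingers measure 114 mm over their backs; the gripper's body (76 mm by 85 mm) begins 54 mm behind the grasp point. The pads swing forward as they close: fully open they stand 13 mm farther back than shut.
Start: joints at [1.251, 0.124, 1.65, -0, 1.367, -0.083], TCP at [152.508, 631.843, 231.322] pointing down, gripper open.
Joint ranges: [-2.61, 2.61], [-1.02, 2.33], [0.03, 2.71], [-1.35, 4.49], [0.32, 2.68], [-2.91, 2.91]. Speed limits (rad/s): [2.57, 2.57, 3.14, 3.14, 3.14, 3.14].

## Interface

Orientations are given as [roll, pitch, yaw] about the fixed x, y, z axes, in that order (R = Rz(yaw) Ry(pitch) Rx(roll)).
In Python, from bench import r gives the robot as it stands. The module is installed in compiled form; this text tells all that it offers.
- The arm moves only by the shell command python3 -m pendant 'ROWS'. ROWS is JSON, a list of rows, each an object with "angular": the turn, a rotation vector about the world's x, y, z in rad, a list of three; "offset": the shift along the world's x, y, z in cm, a list of three; "hand": the finger opening in cm, from 0 to 8.54. In form: [{"angular": [ax, ay, az], "offset": [dx, dy, dz], "hand": hand}, ...]. A call has 1 to 10 rows; each row is the pose to reach, as a shift and turn from the pose commanded when the call began; what a row does not reach only later rows make up. A row lasts 1/8 s, in which the tool goes at most 62.5 mm and 10.7 degrees, less where a joint would pass 70% of its speed; a pose out of reach is approached as far as the arm can. A call with a gripper value outside its range is refused whole. The fingers move at their own pace and stop on an object; the grip force is fixed at half the most. Time passes only in rows, so rows that repeat a pose let the fingers close. It gives the time, the measured TCP pose, the force, the opening and the grip force at its end, in the units of the state.
- r.sense(): the state, without advancing time (a new reading comes with each control period).
- r.snapshot(name): name is "side" or "top" or "wrist"; returns a dict with "pixels" (384x512x3 uint8, red, green, blue), "z_map" (384x512 float32, mm along the optical axis (not along the pixel's ray), 0 where there is no reading), "fx", "fy", "cx", "cy" (pixels), "cam_to_world" (4x4, takes a point from camera to world coordinates). Camera axes: x right, y up, looking along -z (the intrinsics and any distortion apply to the point x, -y, -z); pixel columns grow to the right and rows downward; lengths in mm; the calibration is good to about 2 mm. A picture is of the moment at which its call begins.
- r.sign_off(): hands the job in; it is judged then, once.
The state is a dict: "clock": time; "joints": joint angles; "dq": joint speeds; "joint_torque": joint torques, N m; "tool_pos": TCP position; "orientation": TCP orientation; "ft_force": force on the tool from outside, world axes, zero at the start; "wrist_torque": the same for the moment, N m; "grip_width": finger opening in mm; "grasp_force": force on a finger pad.
Only numpy, scipy, OpenCV 4.12 (cv2) and the standard library are available. Lean on these libraries where they do the work, as an engineer would, in place of code of your own. Each camera call takes 0.05 s, during which the arm holds its last target. There are 200 camera calls.

## Task

Make up the bundle of spare plywood drawer dividers: take the sardine tin off the pile in the squaring tray and stand it on the worktop clear of the tray, lay the stray divider on the pile, and tap the pile from its two open sides until all five boards lie flush against both fences with their edges in line. Then set the keeper, flanges down, across the middle of the pile, one flange in the gap of the long fence, so that its bridge rests on the top board. Leave everything else standing where it is.

Things in the scene. Friction and masses are not known exactly. Their poses are not given: they have to be found in the camera images.
- squaring_tray: low steel tray fixed on the worktop, 4 mm base plate from x = -50 to +44 and y = -89 to +95 mm. Origin on the worktop, under the centre of the squared pile. Long fence along its +x side, end fence at its -y end; the -x side and the +y end are open. Fences 4 mm thick, tops 48 mm over the worktop; small ribs stand up to 13 mm behind them
- long_fence (a point): middle of the long fence on its inner face, at the top (tray x = +30, y = 0, 48 mm over the worktop); axes as the tray. The fence is two upright plates, y = -73 to -32 and +32 to +73 mm, with a 64 mm gap between, open down to the base plate
- end_fence (a point): middle of the end fence on its inner face, at the top (tray x = +2, y = -75, 48 mm over the worktop); axes as the tray. The fence is 52 mm long along x
- pile_seat (a point): point on the base plate, 4 mm over the worktop, where the centre of the underside of the squared pile belongs; axes as the tray
- sardine_tin: flat oblong sardine tin, 60 mm (its x) by 100 mm (its y) at the walls, 63 x 105 at the rim, 26 mm high; starts lying on top of the pile; origin at the centre of its underside
- keeper: aluminium saddle clip: a 3 mm bridge, 72 mm along x and 36 mm along y, with a 3 mm flange down at each x end; 66 mm between the flanges, whose lower edges flare to 80 mm. Origin midway between the flanges at their lower edges; underside of the bridge 32 mm over it, top 35 mm. Starts standing on its flanges on the worktop
- keeper_grip (a point): middle of the keeper's black grip bar, 47 mm over the keeper's origin; the bar is 46 mm along the keeper's x, 14 mm thick along y, 24 mm high
- divider_1: plywood drawer divider, a flat board 60 mm (its x) by 150 mm (its y) by 8 mm thick, with a 16 mm hang-hole 55 mm from the middle towards its +y end; origin at the centre of its underside; starts askew in the tray, number 1 from the bottom
- divider_2: plywood drawer divider, a flat board 60 mm (its x) by 150 mm (its y) by 8 mm thick, with a 16 mm hang-hole 55 mm from the middle towards its +y end; origin at the centre of its underside; starts askew in the tray, number 2 from the bottom
- divider_3: plywood drawer divider, a flat board 60 mm (its x) by 150 mm (its y) by 8 mm thick, with a 16 mm hang-hole 55 mm from the middle towards its +y end; origin at the centre of its underside; starts askew in the tray, number 3 from the bottom
- divider_4: plywood drawer divider, a flat board 60 mm (its x) by 150 mm (its y) by 8 mm thick, with a 16 mm hang-hole 55 mm from the middle towards its +y end; origin at the centre of its underside; starts askew in the tray, number 4 from the bottom
- divider_stray: plywood drawer divider, a flat board 60 mm (its x) by 150 mm (its y) by 8 mm thick, with a 16 mm hang-hole 55 mm from the middle towards its +y end; origin at the centre of its underside; starts lying apart on the worktop
- spice_by: spice jar with a black cap, 41 mm across, 105 mm tall, stands by on the worktop; origin at the centre of its underside
- water_by: clear water bottle, 58 mm across, 182 mm tall, stands by on the worktop; origin at the centre of its underside
- tin_a_by: tall food tin, 75 mm across, 110 mm tall, stands by on the worktop; origin at the centre of its underside
- tin_c_by: tall food tin, 75 mm across, 110 mm tall, stands by on the worktop; origin at the centre of its underside
- tin_d_by: short food tin, 75 mm across, 58 mm tall, stands by on the worktop; origin at the centre of its underside
- jar_00_by: jar with a dark lid, 68 mm across, 100 mm tall, stands by on the worktop; origin at the centre of its underside

How it is judged:
By the outcome, as a careful person would: the job done as asked, in the order asked, and still so for the second after the job is handed in, with the robot touching nothing.
It also fails if it takes over 72 s, if anything falls off the work surface, if the arm or the gripper's body presses on something with over 40 N, if the wrist force passes 120 N, or if a joint passes its speed limit or range.

## Working session

There is one attempt and no reset: what is moved stays moved. The work goes in short steps, Python scripts to look and compute and a shell command to move; the robot and the scene stay as the last step left them, time stands still between calls to the robot, and variables do not carry over. Pictures are saved under pics/ and viewed, at most 10 in all, crops included, and the job is handed in when it is done.

```bash
mkdir -p pics; cat > h.py <<'E'
import numpy as np, cv2
from bench import r
def snap(n,save=None):
    s=r.snapshot(n)
    if save: cv2.imwrite('pics/'+save,cv2.cvtColor(s['pixels'],cv2.COLOR_RGB2BGR))
    np.savez('last_'+n,**{k:s[k] for k in s if s[k] is not None})
    return s
def cloud(s):
    z=s['z_map'];v,u=np.mgrid[:384,:512]
    P=np.stack([(u-s['cx'])/s['fx']*z,-(v-s['cy'])/s['fy']*z,-z,np.ones_like(z)],-1)
    return P@s['cam_to_world'].T
def onplane(s,u,v,h):
    T=s['cam_to_world'];d=T[:3,:3]@np.array([(u-s['cx'])/s['fx'],-(v-s['cy'])/s['fy'],-1.]);o=T[:3,3]
    return o+d*(h-o[2])/d[2]
E
python3 - <<'E'
from h import *
ims=[]
for n in ('top','side','wrist'):
    s=snap(n,n+'0.png'); print(n,s.keys(),s['fx'],s['cx'],s['cy'],s['cam_to_world'].round(2).tolist())
    ims.append(s['pixels'])
a=np.hstack(ims[:2]);
E
```

```text
top dict_keys(['pixels', 'z_map', 'fx', 'fy', 'cx', 'cy', 'cam_to_world']) 433.61934280223494 261.20800409621614 189.33285735400398 [[-0.02, 1.0, -0.06, 511.9], [-1.0, -0.02, -0.0, 36.67], [-0.0, 0.06, 1.0, 1269.01], [0.0, 0.0, 0.0, 1.0]]
side dict_keys(['pixels', 'z_map', 'fx', 'fy', 'cx', 'cy', 'cam_to_world']) 406.00145091644004 254.44459862157876 191.69303043126422 [[-0.97, 0.09, -0.2, 385.22], [-0.22, -0.5, 0.84, 856.0], [-0.02, 0.86, 0.5, 539.43], [0.0, 0.0, 0.0, 1.0]]
wrist dict_keys(['pixels', 'z_map', 'fx', 'fy', 'cx', 'cy', 'cam_to_world']) 275.44862861907694 254.5067885490648 192.54788183454846 [[0.23, -0.92, -0.3, 74.14], [0.97, 0.22, 0.07, 649.77], [-0.0, -0.31, 0.95, 372.5], [0.0, 0.0, 0.0, 1.0]]
```

View pics/top0.png

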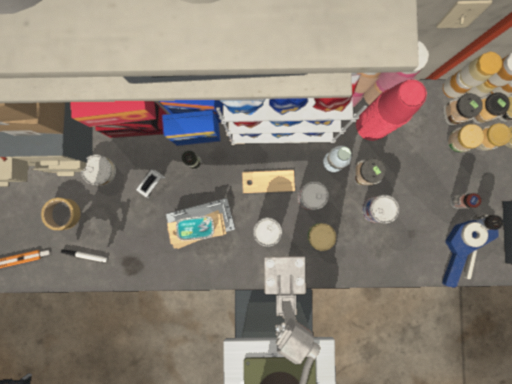

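View pics/side0.png

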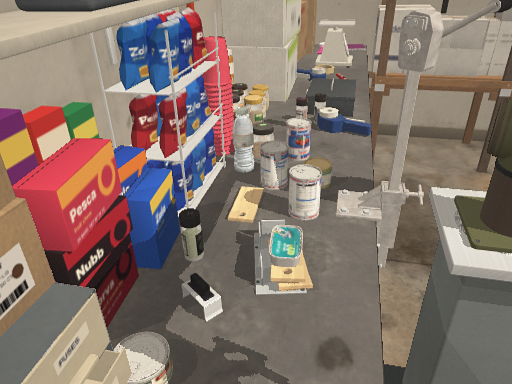

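Top view: tray at about (200,222) with tin on it, keeper at (149,182), stray board at (268,181), short tin and others to the right; the side view confirms this and shows the hole end of the boards facing the near (+y) side.

```bash
python3 - <<'E'
from h import *
s=dict(np.load('last_top.npz'));C=cloud(s)
for n,u,v in [('tin',197,224),('keeper',149,182),('stray',268,181),('spice',190,157),('jar',267,231),('tinc',314,195),('tind',322,237),('fenceR',230,212),('yellow',60,213),('white',98,170),('pen',85,255),('bluebox',190,125)]:
    print(n,C[v,u].round(0), s['z_map'][v,u])
im=s['pixels'][130:275,30:350];cv2.imwrite('pics/c.png',cv2.cvtColor(cv2.resize(im,None,fx=2.5,fy=2.5,interpolation=cv2.INTER_CUBIC),cv2.COLOR_RGB2BGR))
# heights map
H=C[...,2]; print(H[200:250:3,160:240:5].round(0).astype(int))
E
```

```text
tin [485. 223.  54.   1.] 1212.1044
keeper [604. 356.  59.   1.] 1214.3676
stray [606.  22.   9.   1.] 1262.812
spice [667. 233. 104.   1.] 1172.3555
jar [465.  28. 109.   1.] 1155.4236
tinc [ 559. -100.  105.    1.] 1163.9818
tind [ 444. -125.   59.    1.] 1204.136
fenceR [517. 134.   6.   1.] 1261.8745
yellow [522. 633.  -1.   1.] 1271.0414
white [643. 509.  33.   1.] 1242.8956
pen [400. 552.  15.   1.] 1247.6195
bluebox [743. 223. 158.   1.] 1122.9413
[[   1   -1   -2    1    0    9    3   -1    4    2    4    4    8    3
    -1   -3]
 [  -1    1   -5    4    0   -5   -5   -2   -4    0    7   18   48    1
     0   -2]
 [  -2    4   -2    2   -2    1    3    6    5    7   49    4    4    9
     0    0]
 [  -1    0    4    0    5    3    4    6    7    3    0   -1    2   37
     0    2]
 [  -2   -3   -2    3   16   39    4    5    3    5   10   13    8   53
     6    4]
 [  -2    4 1269   51    1    3    7    4    5   16   19   39   29   56
     5    0]
 [   0    1    5    6    3   64   58   60   56   60   54   40   35    4
     4    5]
 [   0   -2    3    6   58   55   63   63   60   57   60   33   37    3
     5    1]
 [  -3   -2   33   34   64   60   57   58   60   57   61   36   32    4
     8    0]
 [   0    4   36   38   63   58   59   58   57   61   59   36   35   10
     4   -2]
 [   1   -1   35   27   54   58   56   58   65   58   60   36   40   29
     4    3]
 [   0    0   36   28   55   61   60   61   63   59   59   33   37   29
    -4   -4]
 [   1    1   35   40   56   59   60   60   56   59   56   35    3   -1
     0    1]
 [  -1   -2   37   34   67   59   57   63   22    2   -1    3    4    5
     1   -2]
 [   0   -1   -1   37   39   21   19    0    3   -2    0   -1    1    2
     3    0]
 [   4    3    2   25   15   15   -1    1    3    4    0   -1    3    4
     4    4]
 [  -3    1   -2   -1   -1    0    1    0   -2   -4    2    1   -1    0
     3   -1]]
```

View pics/c.png

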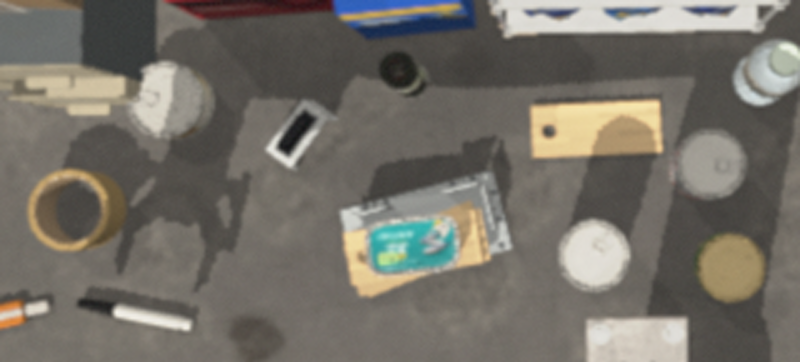

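```bash
python3 - <<'E'
from h import *
from scipy.spatial.transform import Rotation as R
s=r.sense();print(s['orientation'],s['clock'],s['grip_width'],s['ft_force']);print(R.from_euler('xyz',s['orientation']).as_matrix().round(2))
E
python3 -m pendant '[{"angular":[0,0,0],"offset":[16,-18,3],"hand":8.54},{"angular":[0,0,0],"offset":[30,-36,3],"hand":8.54},{"angular":[0,0,0],"offset":[30,-38,3],"hand":8.54},{"angular":[0,0,0],"offset":[30,-38,3],"hand":8.54},{"angular":[0,0,0],"offset":[30,-38,3],"hand":8.54},{"angular":[0,0,0],"offset":[30,-38,3],"hand":8.54},{"angular":[0,0,0],"offset":[30,-38,3],"hand":8.54},{"angular":[0,0,0],"offset":[30,-38,3],"hand":8.54},{"angular":[0,0,0],"offset":[30,-38,3],"hand":8.54},{"angular":[0,0,0],"offset":[30,-38,3],"hand":8.54}]'
python3 - <<'E'
from h import *
s=snap('wrist','w1.png')
print(s['cam_to_world'].round(2).tolist())
E
```

```text
[-3.13990995e+00 -1.68487208e-04  2.90482382e+00] 0.15 85.46130310025151 [ 0.30694667  0.4205697  -0.74032712]
[[-0.97  0.23 -0.  ]
 [ 0.23  0.97 -0.  ]
 [ 0.   -0.   -1.  ]]
clock: 1.4
tool_pos: [452.2, 252.0, 260.9]
orientation: [-3.141, -0.001, 2.904]
ft_force: [-0.7, 0.8, -0.6]
grip_width: 85.5
grasp_force: 0.0
[[0.23, -0.92, -0.3, 374.02], [0.97, 0.22, 0.07, 270.15], [0.0, -0.31, 0.95, 403.34], [0.0, 0.0, 0.0, 1.0]]
```

View pics/w1.png

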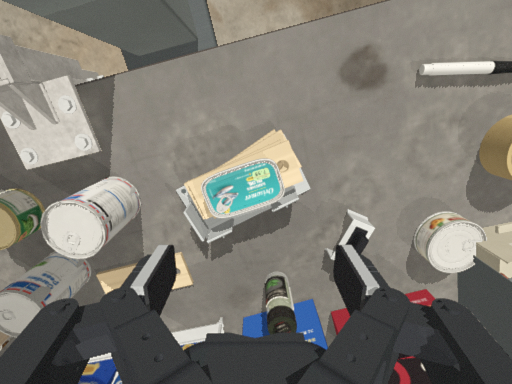

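The wrist view shows the tin on the pile at about (243,187), fences below and left of it, keeper at (350,240), stray at (145,275).

```bash
python3 - <<'E'
from h import *
w=dict(np.load('last_wrist.npz'));sd=dict(np.load('last_side.npz'));tp=dict(np.load('last_top.npz'))
out=[]
for nm,s in(('w',w),('s',sd),('t',tp)):
    C=cloud(s)[...,:3];hsv=cv2.cvtColor(s['pixels'],cv2.COLOR_RGB2HSV)
    roi=(C[...,0]>400)&(C[...,0]<600)&(C[...,1]>100)&(C[...,1]<330)&(s['z_map']>0)
    H=C[...,2]
    print(nm,'ground std',H[roi&(abs(H)<8)].mean(),H[roi&(abs(H)<8)].std())
    f=roi&(hsv[...,1]<50)&(H>18)&(H<52)
    wood=roi&(hsv[...,0]>8)&(hsv[...,0]<26)&(hsv[...,1]>60)&(H>15)&(H<50)
    tin=roi&(hsv[...,0]>75)&(hsv[...,0]<100)&(hsv[...,1]>80)&(H>45)
    P=C[f];print('fence',f.sum(),'woodtop',np.median(H[wood]),'tin',C[tin].mean(0).round(1),np.median(H[tin]))
    # canvas in world mm
    im=np.zeros((230,200,3),np.uint8)
    for m,c in((f,(255,255,255)),(wood,(0,160,255)),(tin,(255,255,0))):
        q=C[m];im[(330-q[:,1]).astype(int).clip(0,229),(q[:,0]-400).astype(int).clip(0,199)]=c
    out.append(im)
    rect=cv2.minAreaRect(C[tin][:,:2].astype(np.float32));print('tinrect',rect)
cv2.imwrite('pics/map.png',cv2.resize(np.hstack(out),None,fx=1.33,fy=1.33*1.0,interpolation=cv2.INTER_NEAREST))
s=w;cr=cv2.resize(s['pixels'][110:260,160:320],None,fx=4,fy=4,interpolation=cv2.INTER_CUBIC)
m=cv2.resize(np.hstack(out),None,fx=1.3,fy=1.3)
cv2.imwrite('pics/c2.png',cv2.cvtColor(cr[:,:,:],cv2.COLOR_RGB2BGR))
E
```

```text
w ground std -0.00878140775892089 1.3938425649389612
fence 927 woodtop 35.09539463197882 tin [473.9 231.   58.8] 58.6192966443063
tinrect ((473.62939453125, 230.22300720214844), (95.90515899658203, 67.3534927368164), 74.90138244628906)
s ground std 0.9869394577172125 1.8803447933927848
fence 516 woodtop 34.3303789085613 tin [474.6 233.4  59.1] 59.13912698696524
tinrect ((475.3118896484375, 228.833251953125), (51.76434326171875, 94.5332260131836), 6.109442710876465)
t ground std 1.1248860990515628 2.773109960187907
fence 105 woodtop 34.89516521911719 tin [474.6 231.8  59.2] 59.21198124693137
tinrect ((474.47503662109375, 229.626708984375), (50.429420471191406, 92.58612060546875), 5.527332782745361)
```

View pics/map.png

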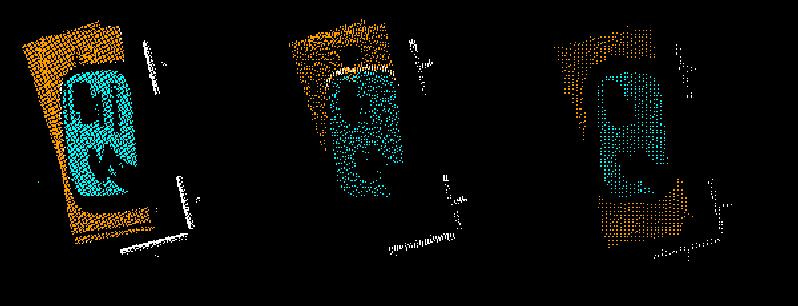

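View pics/c2.png

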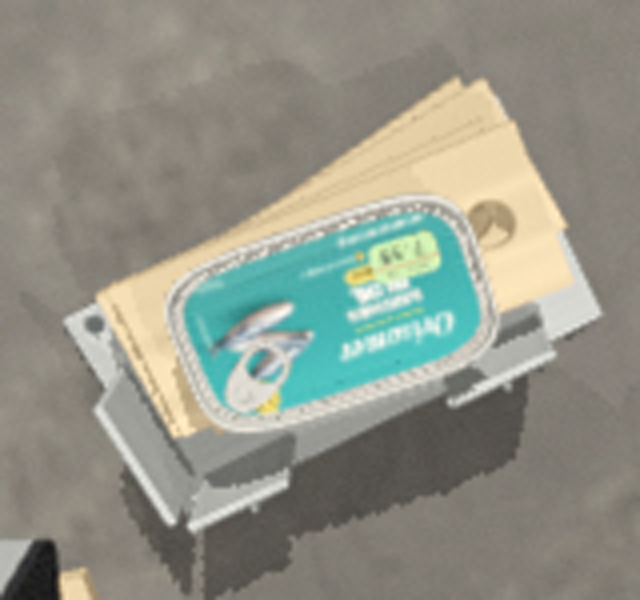

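```bash
cat > tray.py <<'E'
from h import *
def fit(s,zlo=38):
    C=cloud(s)[...,:3];hsv=cv2.cvtColor(s['pixels'],cv2.COLOR_RGB2HSV);H=C[...,2]
    f=(C[...,0]>400)&(C[...,0]<620)&(C[...,1]>100)&(C[...,1]<330)&(hsv[...,1]<50)&(H>zlo)&(H<53)
    P=C[f];a=np.deg2rad(13.2);c=np.array([495,215])
    for k in range(4):
        Q=(P[:,:2]-c)@np.array([[np.cos(a),-np.sin(a)],[np.sin(a),np.cos(a)]])
        L=(abs(Q[:,0]-32)<(12 if k==0 else 3.5))&(abs(Q[:,1])<80)&(abs(Q[:,1])>28);E=(abs(Q[:,1]+77)<(12 if k==0 else 3.5))&(abs(Q[:,0]-2)<32)
        pl=np.polyfit(Q[L,1],Q[L,0],1);
        a-=np.arctan(pl[0]);
        Q=(P[:,:2]-c)@np.array([[np.cos(a),-np.sin(a)],[np.sin(a),np.cos(a)]])
        d=np.array([Q[L,0].mean()-32,Q[E,1].mean()+77])
        c=c+np.array([[np.cos(a),-np.sin(a)],[np.sin(a),np.cos(a)]])@d
    return c,a,L.sum(),E.sum(),np.percentile(Q[L,1],[2,98]),np.percentile(Q[E,0],[2,98]),np.percentile(P[L|E][:,2],[50,95])
if __name__=='__main__':
    for n in('wrist','side','top'):
        s=dict(np.load(f'last_{n}.npz'));print(n,*fit(s))
    # stray, keeper in wrist
    w=dict(np.load('last_wrist.npz'));t=dict(np.load('last_top.npz'))
    for s in(w,t,dict(np.load('last_side.npz'))):
        C=cloud(s)[...,:3];hsv=cv2.cvtColor(s['pixels'],cv2.COLOR_RGB2HSV)
        m=(hsv[...,0]>8)&(hsv[...,0]<26)&(hsv[...,1]>45)&(C[...,2]>3)&(C[...,2]<14)&(abs(C[...,0]-606)<60)&(abs(C[...,1]-22)<110)
        print('stray',cv2.minAreaRect(C[m][:,:2].astype(np.float32)),np.median(C[m][:,2]))
        m=(hsv[...,2]<60)&(C[...,2]>50)&(C[...,2]<66)&(abs(C[...,0]-604)<50)&(abs(C[...,1]-356)<50)
        print('bar',cv2.minAreaRect(C[m][:,:2].astype(np.float32)),np.median(C[m][:,2]),m.sum())
E
python3 tray.py
```

```text
wrist [494.37268906 221.88534661] 0.24540190967793676 271 177 [-71.39897439  69.92708208] [-22.47070067  27.02379603] [46.32820248 48.21874298]
side [493.65171602 221.86880389] 0.20777776118948196 60 111 [-77.76233747  73.19723355] [-17.56457593  31.75242224] [45.17953965 48.65691451]
top [494.9461836  218.33697517] 0.24260158636787524 42 28 [-70.27066503  70.10600662] [-22.18664164  25.77473035] [48.11174844 52.13300261]
stray ((598.82275390625, 18.51526641845703), (165.91439819335938, 63.50724411010742), 85.67794799804688) 7.381123177735077
bar ((594.3195190429688, 370.8424072265625), (12.200738906860352, 25.142013549804688), 55.24016189575195) 57.64206743178573 167
stray ((606.4029541015625, 21.27661895751953), (66.44160461425781, 156.4613494873047), 2.064702033996582) 8.279199828130345
bar ((602.6279907226562, 362.0221862792969), (12.372642517089844, 43.89788818359375), 50.40373992919922) 58.41002956474347 70
stray ((594.09716796875, 19.633140563964844), (84.30348205566406, 159.244873046875), 1.5747995376586914) 8.263371736872841
bar ((603.7637939453125, 366.8938903808594), (12.998507499694824, 44.40826416015625), 53.128639221191406) 57.74699998154594 182
```

```bash
python3 -m pendant '[{"angular":[0,0,-1.234],"offset":[2.2,-2.2,-4],"hand":8.54},{"angular":[0,0,-1.234],"offset":[2.2,-2.2,-8],"hand":8.54},{"angular":[0,0,-1.234],"offset":[2.2,-2.2,-12],"hand":8.54},{"angular":[0,0,-1.234],"offset":[2.2,-2.2,-12],"hand":8.54},{"angular":[0,0,-1.234],"offset":[2.2,-2.2,-12],"hand":8.54},{"angular":[0,0,-1.234],"offset":[2.2,-2.2,-12],"hand":8.54},{"angular":[0,0,-1.234],"offset":[2.2,-2.2,-12],"hand":8.54},{"angular":[0,0,-1.234],"offset":[2.2,-2.2,-16],"hand":8.54},{"angular":[0,0,-1.234],"offset":[2.2,-2.2,-17],"hand":8.54}]'
python3 - <<'E'
from h import *
s=snap('wrist','w2.png')
C=cloud(s)[...,:3];hsv=cv2.cvtColor(s['pixels'],cv2.COLOR_RGB2HSV)
m=(hsv[...,0]>75)&(hsv[...,0]<100)&(hsv[...,1]>80)&(C[...,2]>45)&(C[...,2]<70)
m=cv2.morphologyEx(m.astype(np.uint8),cv2.MORPH_CLOSE,np.ones((25,25)))>0
P=C[m&(abs(C[...,2]-59)<5)];print(cv2.minAreaRect(P[:,:2].astype(np.float32)))
E
```

```text
clock: 2.58
tool_pos: [471.8, 230.4, 88.6]
orientation: [-3.136, 0.001, 1.673]
ft_force: [-0.6, 1.1, 0.2]
grip_width: 85.1
grasp_force: 0.0
((475.30816650390625, 229.703857421875), (51.892642974853516, 94.42224884033203), 5.606913089752197)
```

View pics/w2.png

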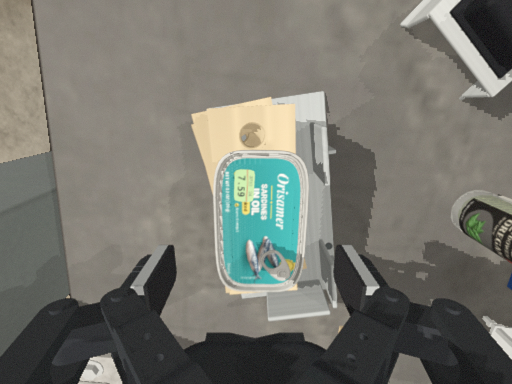

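Tin at (260,220), well centred between the fingers at (160,275) and (355,275).

```bash
python3 -m pendant '[{"angular":[0,0,0],"offset":[0,0,-3],"hand":8.54},{"angular":[0,0,0],"offset":[0,0,-5.9],"hand":8.54},{"angular":[0,0,0],"offset":[0,0,-5.9],"hand":8.54},{"angular":[0,0,0],"offset":[0,0,-5.9],"hand":5},{"angular":[0,0,0],"offset":[0,0,-5.9],"hand":5},{"angular":[0,0,0],"offset":[0,0,-5.9],"hand":5},{"angular":[0,0,0],"offset":[0,0,-5.9],"hand":5},{"angular":[0,0,0],"offset":[0,0,-5.9],"hand":5}]'
```

```text
clock: 3.62
tool_pos: [476.3, 230.7, 34.9]
orientation: [3.138, -0.001, 1.671]
ft_force: [-0.4, 0.6, 6.9]
grip_width: 58.6
grasp_force: 64.7
```

```bash
python3 -m pendant '[{"angular":[0,0,0],"offset":[0,0,1],"hand":5},{"angular":[0,0,0],"offset":[0,0,3],"hand":5},{"angular":[0,0,0],"offset":[0,1,7],"hand":5},{"angular":[0,0,0],"offset":[0,6,8],"hand":5},{"angular":[0,0,0],"offset":[0,11,8],"hand":5},{"angular":[0,0,0],"offset":[0,16,8],"hand":5},{"angular":[0,0,0],"offset":[0,17.5,4],"hand":5},{"angular":[0,0,0],"offset":[0,17.5,0],"hand":5},{"angular":[0,0,0],"offset":[0,17.5,-2.7],"hand":5},{"angular":[0,0,0],"offset":[0,17.5,-2.7],"hand":5}]'
python3 - <<'E'
from h import *
s=snap('wrist');s=snap('side','s3.png')
E
```

```text
clock: 4.88
tool_pos: [472.3, 403.3, 2.5]
orientation: [-3.136, 0.003, 1.671]
ft_force: [0.2, -0.2, -0.1]
grip_width: 58.6
grasp_force: 64.8
```

```bash
python3 -m pendant '[{"angular":[0,0,0],"offset":[0,0,0],"hand":5},{"angular":[0,0,0],"offset":[0,0,-0.2],"hand":5},{"angular":[0,0,0],"offset":[0,0,-0.3],"hand":5}]';python3 -m pendant '[{"angular":[0,0,0],"offset":[0,0,-0.2],"hand":5},{"angular":[0,0,0],"offset":[0,0,-0.2],"hand":5}]'
```

```text
clock: 5.35
tool_pos: [474.9, 405.1, 3.0]
orientation: [3.141, -0.001, 1.671]
ft_force: [-0.1, 0.7, -1.5]
grip_width: 58.5
grasp_force: 64.8
clock: 5.6
tool_pos: [474.3, 404.7, -0.0]
orientation: [-3.141, 0.0, 1.671]
ft_force: [-0.6, -0.2, -1.3]
grip_width: 58.3
grasp_force: 64.8
```

```bash
python3 -m pendant '[{"angular":[0,0,0],"offset":[0,0,-0.1],"hand":5},{"angular":[0,0,0],"offset":[0,0,-0.1],"hand":5}]';python3 -m pendant '[{"angular":[0,0,0],"offset":[0,0,-0.1],"hand":5},{"angular":[0,0,0],"offset":[0,0,-0.1],"hand":5}]'
```

```text
clock: 5.85
tool_pos: [474.4, 404.8, -0.8]
orientation: [-3.141, 0.0, 1.671]
ft_force: [-0.1, 0.3, -1.9]
grip_width: 58.4
grasp_force: 64.8
clock: 6.1
tool_pos: [474.6, 405.0, -1.0]
orientation: [3.142, -0.0, 1.671]
ft_force: [-1.6, -1.7, 3.9]
grip_width: 58.2
grasp_force: 65.3
```

```bash
python3 -m pendant '[{"angular":[0,0,0],"offset":[0,0,0],"hand":8.54},{"angular":[0,0,0],"offset":[0,0,0.3],"hand":8.54},{"angular":[0,0,0],"offset":[0,0,0.5],"hand":8.54},{"angular":[0,0,0],"offset":[0,0,6],"hand":8.54},{"angular":[0,0,0],"offset":[2,-5,12],"hand":8.54},{"angular":[0,0,0],"offset":[4,-11,16],"hand":8.54},{"angular":[0,0,0],"offset":[6,-17,16],"hand":8.54},{"angular":[0,0,0],"offset":[8,-20,16],"hand":8.54},{"angular":[0,0,0],"offset":[8,-20,16],"hand":8.54},{"angular":[0,0,0],"offset":[8,-20,16],"hand":8.54}]'
cat >> tray.py <<'E'
    pass
E
python3 - <<'E'
from tray import *
s=snap('wrist','w4.png');print(*fit(s,42));print(r.sense()['tool_pos'],r.sense()['clock'])
C=cloud(s)[...,:3];hsv=cv2.cvtColor(s['pixels'],cv2.COLOR_RGB2HSV)
m=(hsv[...,0]>8)&(hsv[...,0]<26)&(hsv[...,1]>45)&(abs(C[...,2]-8)<5)&(abs(C[...,0]-606)<45)&(abs(C[...,1]-22)<90)
print(cv2.minAreaRect(C[m][:,:2].astype(np.float32)),np.median(C[m][:,2]),C[m].mean(0))
E
```

```text
clock: 7.35
tool_pos: [554.3, 204.9, 158.2]
orientation: [-3.141, -0.0, 1.67]
ft_force: [0.0, -0.4, -0.6]
grip_width: 85.5
grasp_force: 0.0
[495.90137669 221.82620951] 0.24472069066275132 423 266 [-70.83509414  70.23002121] [-22.40299911  27.11311686] [47.05708382 48.51925027]
[553.94420107 205.52792847 157.94206314] 7.4
((605.6834106445312, 42.69515609741211), (60.30959701538086, 112.52391052246094), 1.7691762447357178) 7.481773527141968 [604.72018945  48.33397201   7.40859441]
```

View pics/w4.png

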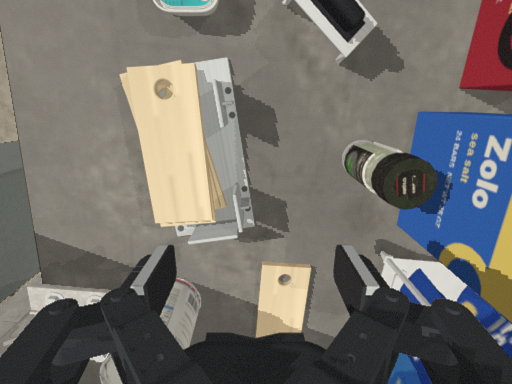

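Pile with the tin gone at (165,145), stray's hole end at (285,290), jar at (180,310) clear of the left finger.

```bash
python3 -m pendant '[{"angular":[0,0,-0.069],"offset":[2,-6,-1],"hand":8.54},{"angular":[0,0,-0.069],"offset":[4,-12,-2],"hand":8.54},{"angular":[0,0,-0.069],"offset":[5.15,-18.2,-4],"hand":8.54},{"angular":[0,0,-0.069],"offset":[5.15,-18.2,-8],"hand":8.54},{"angular":[0,0,-0.069],"offset":[5.15,-18.2,-13],"hand":8.54},{"angular":[0,0,-0.069],"offset":[5.15,-18.2,-15],"hand":8.54},{"angular":[0,0,-0.069],"offset":[5.15,-18.2,-15.6],"hand":8.54},{"angular":[0,0,-0.069],"offset":[5.15,-18.2,-15.6],"hand":8.54}]'
python3 -m pendant '[{"angular":[0,0,0],"offset":[0,0,0],"hand":5},{"angular":[0,0,0],"offset":[0,0,0],"hand":5},{"angular":[0,0,0],"offset":[0,0,0],"hand":5},{"angular":[0,0,0],"offset":[0,0,0],"hand":5},{"angular":[0,0,0],"offset":[0,0,0],"hand":5}]'
```

```text
clock: 8.4
tool_pos: [607.0, 23.6, 3.5]
orientation: [3.14, 0.0, 1.603]
ft_force: [0.2, 0.5, -0.2]
grip_width: 85.3
grasp_force: 0.0
clock: 9.02
tool_pos: [607.7, 22.8, 5.0]
orientation: [3.138, 0.0, 1.602]
ft_force: [-1.4, 0.4, 6.7]
grip_width: 50.0
grasp_force: 3.4
```

```bash
python3 -m pendant '[{"angular":[0,0,0],"offset":[0,0,1],"hand":8.54},{"angular":[0,0,0],"offset":[0,0,1],"hand":8.54},{"angular":[0,0,0],"offset":[0,0,1],"hand":8.54},{"angular":[0,0,0],"offset":[0,0,0],"hand":8.54},{"angular":[0,0,0],"offset":[0,0,-0.4],"hand":8.54},{"angular":[0,0,0],"offset":[0,0,-0.4],"hand":8.54}]'
python3 -m pendant '[{"angular":[0,0,0],"offset":[0,0,0],"hand":5.5},{"angular":[0,0,0],"offset":[0,0,0],"hand":5.5},{"angular":[0,0,0],"offset":[0,0,0],"hand":5.5},{"angular":[0,0,0],"offset":[0,0,0],"hand":5.5}]'
```

```text
clock: 9.78
tool_pos: [605.1, 22.9, -2.9]
orientation: [-3.139, -0.0, 1.602]
ft_force: [-0.5, 0.1, -0.1]
grip_width: 85.5
grasp_force: 0.0
clock: 10.28
tool_pos: [606.9, 22.8, -0.8]
orientation: [3.14, 0.0, 1.602]
ft_force: [0.9, 0.0, 3.2]
grip_width: 57.5
grasp_force: 64.4
```

```bash
python3 -m pendant '[{"angular":[0,0,0],"offset":[0,0,2],"hand":5.5},{"angular":[0,0,0],"offset":[0,0,7],"hand":5.5},{"angular":[0,0,0],"offset":[0,0,12],"hand":5.5},{"angular":[0,0,0.107],"offset":[-3,5,13],"hand":5.5},{"angular":[0,0,0.214],"offset":[-6,10,13],"hand":5.5},{"angular":[0,0,0.214],"offset":[-9,15,13],"hand":5.5},{"angular":[0,0,0.214],"offset":[-11.5,20.3,12],"hand":5.5},{"angular":[0,0,0.214],"offset":[-11.5,20.3,9],"hand":5.5},{"angular":[0,0,0.214],"offset":[-11.5,20.3,6],"hand":5.5},{"angular":[0,0,0.214],"offset":[-11.5,20.3,6],"hand":5.5}]'
python3 -m pendant '[{"angular":[0,0,0],"offset":[0,0,-1],"hand":5.5},{"angular":[0,0,0],"offset":[0,0,-1.6],"hand":5.5},{"angular":[0,0,0],"offset":[0,0,-1.6],"hand":5.5},{"angular":[0,0,0],"offset":[0,0,-1.6],"hand":5.5}]'
```

```text
clock: 11.52
tool_pos: [488.4, 225.2, 56.1]
orientation: [-3.136, 0.001, 1.816]
ft_force: [-0.1, -0.2, -0.2]
grip_width: 57.5
grasp_force: 64.4
clock: 12.02
tool_pos: [491.4, 225.9, 42.8]
orientation: [3.141, -0.0, 1.816]
ft_force: [-0.1, 0.4, -0.8]
grip_width: 57.2
grasp_force: 64.4
```

```bash
python3 -m pendant '[{"angular":[0,0,0],"offset":[0,0,-0.2],"hand":5.5},{"angular":[0,0,0],"offset":[0,0,-0.4],"hand":5.5},{"angular":[0,0,0],"offset":[0,0,-0.4],"hand":5.5}]'
```

```text
clock: 12.4
tool_pos: [490.8, 225.8, 38.1]
orientation: [-3.141, 0.0, 1.816]
ft_force: [-0.3, 0.2, -1.1]
grip_width: 57.0
grasp_force: 64.4
```

```bash
python3 -m pendant '[{"angular":[0,0,0],"offset":[0,0,-0.2],"hand":5.5},{"angular":[0,0,0],"offset":[0,0,-0.25],"hand":5.5},{"angular":[0,0,0],"offset":[0,0,-0.25],"hand":5.5}]'
python3 -m pendant '[{"angular":[0,0,0],"offset":[0,0,0],"hand":7.5},{"angular":[0,0,0],"offset":[0,0,0],"hand":8.54},{"angular":[0,0,0],"offset":[0,0,0.5],"hand":8.54},{"angular":[0,0,0],"offset":[0,0,4],"hand":8.54},{"angular":[0,0,0],"offset":[0,0,9],"hand":8.54},{"angular":[0,0,0],"offset":[0,-4,13],"hand":8.54},{"angular":[0,0,0],"offset":[0,-6,13],"hand":8.54},{"angular":[0,0,0],"offset":[0,-6,13],"hand":8.54},{"angular":[0,0,0],"offset":[0,-6,13],"hand":8.54}]'
cat > pile.py <<'E'
from tray import *
def pile(s,c,a):
    C=cloud(s)[...,:3];hsv=cv2.cvtColor(s['pixels'],cv2.COLOR_RGB2HSV)
    R=np.array([[np.cos(a),-np.sin(a)],[np.sin(a),np.cos(a)]])
    Q=(C[...,:2]-c)@R;H=C[...,2]
    wood=(hsv[...,0]>8)&(hsv[...,0]<26)&(hsv[...,1]>45)&(abs(Q[...,0])<80)&(abs(Q[...,1])<120)&(H>4)
    for k in range(5):
        z=12+8*k;m=wood&(abs(H-z)<4)
        if m.sum()>20: q=Q[m];print(k+1,m.sum(),'x',np.percentile(q[:,0],[1,99]).round(1),'y',np.percentile(q[:,1],[1,99]).round(1))
    m=wood&(abs(H-44)<5);rc=cv2.minAreaRect(Q[m].astype(np.float32));print('top',rc,np.median(H[m]))
E
python3 - <<'E'
from pile import *
s=snap('wrist','w5.png');f=fit(s,42);print(*f);pile(s,f[0],f[1]);pile(snap('side'),f[0],f[1])
E
```

```text
clock: 12.78
tool_pos: [491.0, 225.8, 35.7]
orientation: [-3.141, -0.0, 1.816]
ft_force: [-0.3, -0.5, -1.5]
grip_width: 57.4
grasp_force: 64.4
clock: 13.9
tool_pos: [490.0, 165.9, 164.1]
orientation: [-3.139, -0.001, 1.816]
ft_force: [-1.0, 0.1, 0.5]
grip_width: 85.5
grasp_force: 0.0
[494.97669383 221.69187164] 0.24493833430832848 469 249 [-70.84731619  69.92768452] [-21.56821533  27.17123595] [47.13913162 48.49035888]
1 93 x [-60.8  32. ] y [-33.   83.9]
2 639 x [-57.1  30.7] y [-50.8  94.6]
3 273 x [-54.6  30.6] y [-76.3  85.1]
4 3732 x [-53.4  13.2] y [-54.9  91.7]
5 10417 x [-32.6  26.2] y [-68.2  78.6]
top ((-3.192342758178711, 4.9029083251953125), (149.5739288330078, 60.17890548706055), 89.88043975830078) 43.683302098485456
1 59 x [-60.6  25.8] y [-77.4  95.3]
2 273 x [-56.9   8.5] y [18.6 95.5]
3 68 x [-49.2  15.6] y [34.7 93.2]
4 625 x [-53.5  25.6] y [-55.4  93.4]
5 1481 x [-32.4  26.4] y [-68.7  80.3]
top ((-3.120340347290039, 2.2378463745117188), (159.05552673339844, 60.20506286621094), 89.83372497558594) 44.14103487972804
```

```bash
python3 -m pendant '[{"angular":[0,0,0.18],"offset":[-4,2,0],"hand":6},{"angular":[0,0,0.36],"offset":[-7.55,3.6,0],"hand":6},{"angular":[0,0,0.54],"offset":[-7.55,3.6,-2],"hand":6},{"angular":[0,0,0.72],"offset":[-7.55,3.6,-4],"hand":6},{"angular":[0,0,0.9],"offset":[-7.55,3.6,-6],"hand":6},{"angular":[0,0,1.08],"offset":[-7.55,3.6,-8],"hand":6},{"angular":[0,0,1.26],"offset":[-7.55,3.6,-10],"hand":6},{"angular":[0,0,1.44],"offset":[-7.55,3.6,-10],"hand":6},{"angular":[0,0,1.571],"offset":[-7.55,3.6,-10],"hand":6},{"angular":[0,0,1.571],"offset":[-7.55,3.6,-10],"hand":6}]'
python3 -m pendant '[{"angular":[0,0,0],"offset":[0,0,-4],"hand":6},{"angular":[0,0,0],"offset":[0,0,-5.8],"hand":6},{"angular":[0,0,0],"offset":[0,0,-6.1],"hand":6},{"angular":[0,0,0],"offset":[0,0,-6.1],"hand":6}]'
```

```text
clock: 15.25
tool_pos: [414.9, 202.2, 65.0]
orientation: [-3.142, -0.002, -2.897]
ft_force: [0.7, -0.4, -0.5]
grip_width: 59.8
grasp_force: 0.0
clock: 15.75
tool_pos: [415.7, 202.1, 5.1]
orientation: [3.142, 0.0, -2.897]
ft_force: [-0.3, 1.1, 0.3]
grip_width: 60.0
grasp_force: 0.0
```

```bash
python3 -m pendant '[{"angular":[0,0,0],"offset":[0.97,0.24,-0.1],"hand":6},{"angular":[0,0,0],"offset":[1.46,0.36,-0.1],"hand":6},{"angular":[0,0,0],"offset":[1.94,0.49,-0.1],"hand":6},{"angular":[0,0,0],"offset":[2.43,0.61,-0.1],"hand":6},{"angular":[0,0,0],"offset":[2.91,0.73,-0.1],"hand":6},{"angular":[0,0,0],"offset":[3.15,0.79,-0.1],"hand":6},{"angular":[0,0,0],"offset":[3.4,0.85,-0.1],"hand":6},{"angular":[0,0,0],"offset":[3.4,0.85,-0.1],"hand":6}]'
cat > chk.py <<'E'
from pile import *
c=np.array([495.2,221.7]);a=.245
s=snap('wrist');
try: print(*fit(s,42)[:2])
except Exception as e: print(e)
pile(s,c,a);print('side');pile(snap('side'),c,a)
q=np.array(r.sense()['tool_pos'])[:2]-c;print('tcp in tray',q[0]*np.cos(a)+q[1]*np.sin(a),-q[0]*np.sin(a)+q[1]*np.cos(a))
E
python3 chk.py
```

```text
clock: 16.75
tool_pos: [448.4, 210.3, 4.2]
orientation: [3.141, -0.004, -2.896]
ft_force: [-7.7, -2.2, 7.3]
grip_width: 60.2
grasp_force: 5.5
expected non-empty vector for x
1 1602 x [-43.9 -34.6] y [-29.8  89.4]
2 2297 x [-39.7 -31. ] y [-61.5  91.5]
3 1411 x [-39.7   8.6] y [-63.   70.5]
4 3041 x [-37.5   8.8] y [-30.9  68.1]
5 4333 x [-30.5   8.2] y [-68.8  72.4]
top ((-26.22930908203125, 3.8804092407226562), (147.4446563720703, 70.16046905517578), 88.99723052978516) 43.4990178493843
side
1 72 x [-42.4  19.7] y [55.3 94. ]
2 252 x [-38.1  21. ] y [ 8.2 94. ]
3 65 x [-27.7  31.6] y [80.6 93.5]
4 347 x [-36.7  31.2] y [-52.8  92.6]
5 1490 x [-28.9  30.4] y [-69.2  80.4]
top ((-5.142768859863281, 1.669952392578125), (73.41168975830078, 160.00747680664062), 0.5283600091934204) 44.238703426217825
tcp in tray -48.15207135187428 0.3028087723536679
```

```bash
python3 -m pendant '[{"angular":[0,0,0],"offset":[0.2,0.05,0],"hand":6},{"angular":[0,0,0],"offset":[0.39,0.1,0],"hand":6},{"angular":[0,0,0],"offset":[0.39,0.1,0],"hand":6}]'
python3 -m pendant '[{"angular":[0,0,0],"offset":[0.2,0.05,0],"hand":6},{"angular":[0,0,0],"offset":[0.2,0.05,0],"hand":6}]'
python3 -m pendant '[{"angular":[0,0,0],"offset":[0.2,0.05,0],"hand":6},{"angular":[0,0,0],"offset":[0.2,0.05,0],"hand":6}]'
python3 chk.py
```

```text
clock: 17.23
tool_pos: [450.8, 211.3, 4.0]
orientation: [3.141, -0.008, -2.896]
ft_force: [-13.6, -2.7, 12.1]
grip_width: 59.8
grasp_force: 8.6
clock: 17.48
tool_pos: [452.2, 211.9, 3.9]
orientation: [3.14, -0.009, -2.896]
ft_force: [-14.2, -1.4, 12.1]
grip_width: 60.1
grasp_force: 9.6
clock: 17.73
tool_pos: [454.2, 212.6, 3.9]
orientation: [3.14, -0.009, -2.896]
ft_force: [-14.3, 0.5, 12.7]
grip_width: 60.1
grasp_force: 9.6
expected non-empty vector for x
1 1840 x [-35.3 -27.4] y [-63.2  89.7]
2 1923 x [-32.4 -25.4] y [-63.7  91.9]
3 1479 x [-32.2   8.8] y [-64.6  90. ]
4 2194 x [-32.3   9.1] y [-29.2  90.3]
5 5679 x [-30.4  12.4] y [-68.1  72.1]
top ((-20.05404281616211, 3.89630126953125), (148.4704132080078, 67.79983520507812), 89.9284896850586) 43.569494605405765
side
1 65 x [-34.9  27.2] y [12.8 93.2]
2 190 x [-30.6  31.1] y [70.6 93.9]
3 62 x [-32.1  31.1] y [-30.7  92.7]
4 291 x [-28.6  30.9] y [-78.2  91.7]
5 1484 x [-28.9  30.4] y [-69.1  80.1]
top ((0.8389091491699219, 1.795166015625), (160.4381561279297, 60.67223358154297), 89.7774658203125) 44.208230470678586
tcp in tray -42.01691402394666 1.1459828601140387
```

```bash
python3 -m pendant '[{"angular":[0,0,0],"offset":[0,0,0.15],"hand":6},{"angular":[0,0,0],"offset":[0,0,0.2],"hand":6}]'
python3 -m pendant '[{"angular":[0,0,0],"offset":[0.1,0.02,0],"hand":6},{"angular":[0,0,0],"offset":[0.2,0.05,0],"hand":6},{"angular":[0,0,0],"offset":[0.2,0.05,0],"hand":6}]'
python3 -m pendant '[{"angular":[0,0,0],"offset":[0.2,0.05,0],"hand":6},{"angular":[0,0,0],"offset":[0.2,0.05,0],"hand":6}]'
python3 chk.py
```

```text
clock: 18.08
tool_pos: [455.9, 212.3, 5.1]
orientation: [3.141, -0.003, -2.896]
ft_force: [-5.6, 0.8, -0.6]
grip_width: 59.8
grasp_force: 2.3
clock: 18.45
tool_pos: [455.8, 212.3, 5.1]
orientation: [3.141, -0.01, -2.897]
ft_force: [-14.2, -0.9, 9.1]
grip_width: 59.8
grasp_force: 7.7
clock: 18.7
tool_pos: [455.7, 212.3, 5.0]
orientation: [3.141, -0.016, -2.897]
ft_force: [-22.9, -3.8, 18.7]
grip_width: 60.2
grasp_force: 12.7
expected non-empty vector for x
1 1848 x [-32.9 -26.2] y [-63.6  89.1]
2 1705 x [-30.8 -25.2] y [-65.   91.3]
3 1558 x [-30.8   8.7] y [-65.6  89.1]
4 1963 x [-30.9   9.2] y [-29.9  89.9]
5 6246 x [-30.4  14.9] y [-68.1  71.9]
top ((-15.89948844909668, 3.6617660522460938), (148.00477600097656, 64.52085876464844), 89.8717269897461) 43.570660677437345
side
1 62 x [-33.2  29. ] y [34.3 92.9]
2 187 x [-33.   31.1] y [42.5 92.9]
3 61 x [-31.8  31.2] y [-13.1  91.3]
4 282 x [-28.4  31. ] y [-77.2  91.3]
5 1473 x [-28.4  30.4] y [-69.3  80.1]
top ((0.8400630950927734, 1.5065078735351562), (159.3606719970703, 60.723140716552734), 89.80473327636719) 44.15526179114801
tcp in tray -40.54731071957436 0.41426871500814144
```

```bash
python3 -m pendant '[{"angular":[0,0,0],"offset":[-2.5,-0.6,0],"hand":6},{"angular":[0,0,0],"offset":[-2.5,-0.6,5],"hand":6},{"angular":[0,0,0],"offset":[-2.5,-0.6,9],"hand":2},{"angular":[0,0,-0.18],"offset":[-2,3,10],"hand":2},{"angular":[0,0,-0.36],"offset":[0.7,8,10],"hand":2},{"angular":[0,0,-0.54],"offset":[0.7,11.5,10],"hand":2},{"angular":[0,0,-0.72],"offset":[0.7,11.5,10],"hand":2},{"angular":[0,0,-0.9],"offset":[0.7,11.5,10],"hand":2},{"angular":[0,0,-1.08],"offset":[0.7,11.5,10],"hand":2},{"angular":[0,0,-1.26],"offset":[0.7,11.5,10],"hand":2}]'
python3 -m pendant '[{"angular":[0,0,-0.18],"offset":[0,0,0],"hand":2},{"angular":[0,0,-0.311],"offset":[0,0,0],"hand":2},{"angular":[0,0,-0.311],"offset":[0,0,0],"hand":2},{"angular":[0,0,-0.311],"offset":[0,0,0],"hand":2}]'
python3 chk.py
```

```text
clock: 20.05
tool_pos: [469.5, 328.6, 106.2]
orientation: [3.139, 0.0, 2.121]
ft_force: [0.2, -0.1, -0.4]
grip_width: 19.8
grasp_force: 0.0
clock: 20.55
tool_pos: [468.9, 328.4, 106.0]
orientation: [3.141, -0.0, 1.817]
ft_force: [0.9, -0.1, -0.1]
grip_width: 19.8
grasp_force: 0.0
expected non-empty vector for x
1 94 x [-31.6  29.1] y [85.1 92.7]
2 436 x [-29.1  29.5] y [87.  92.5]
3 161 x [-28.5  29.9] y [89.7 91. ]
4 1132 x [-29.1  30. ] y [51.7 90.8]
5 3742 x [-23.2  24.1] y [-18.4  80. ]
top ((0.9129619598388672, 28.841388702392578), (59.311668395996094, 103.4800796508789), 0.25598224997520447) 43.540428743448416
side
1 54 x [-31.6  30.1] y [78.2 93.2]
2 188 x [-28.4  30.2] y [79.  93.1]
3 63 x [-26.7  31.2] y [-12.8  91.6]
4 270 x [-28.6  31. ] y [ 6.  91.9]
5 987 x [-28.5  30.2] y [-69.3  80.6]
top ((1.161855697631836, 2.9723358154296875), (60.81507110595703, 158.9484100341797), 0.49519360065460205) 44.097163334582945
tcp in tray 0.11068407305615224 109.93993252758345
```

```bash
python3 -m pendant '[{"angular":[0,0,0],"offset":[0,0,-6],"hand":2},{"angular":[0,0,0],"offset":[0,0,-9],"hand":2},{"angular":[0,0,0],"offset":[0,0,-9.8],"hand":2},{"angular":[0,0,0],"offset":[0,0,-9.8],"hand":2},{"angular":[0,0,0],"offset":[0.12,-0.48,-9.8],"hand":2},{"angular":[0,0,0],"offset":[0.24,-0.97,-9.8],"hand":2},{"angular":[0,0,0],"offset":[0.36,-1.46,-9.8],"hand":2},{"angular":[0,0,0],"offset":[0.48,-1.94,-9.8],"hand":2},{"angular":[0,0,0],"offset":[0.53,-2.13,-9.8],"hand":2},{"angular":[0,0,0],"offset":[0.53,-2.13,-9.8],"hand":2}]'
python3 -m pendant '[{"angular":[0,0,0],"offset":[0.05,-0.19,0],"hand":2},{"angular":[0,0,0],"offset":[0.05,-0.19,0],"hand":2}]'
python3 -m pendant '[{"angular":[0,0,0],"offset":[0.05,-0.19,0],"hand":2},{"angular":[0,0,0],"offset":[0.05,-0.19,0],"hand":2}]'
python3 chk.py
```

```text
clock: 21.9
tool_pos: [474.9, 308.5, 9.6]
orientation: [3.138, -0.003, 1.815]
ft_force: [-1.5, 6.5, 4.4]
grip_width: 20.1
grasp_force: 3.5
clock: 22.15
tool_pos: [475.3, 306.9, 9.6]
orientation: [3.138, -0.003, 1.815]
ft_force: [-1.5, 6.9, 5.1]
grip_width: 19.8
grasp_force: 4.0
clock: 22.4
tool_pos: [475.7, 305.1, 9.6]
orientation: [3.138, -0.004, 1.815]
ft_force: [-1.5, 6.8, 4.3]
grip_width: 20.1
grasp_force: 4.1
expected non-empty vector for x
1 358 x [-31.7  10.9] y [72.1 79.7]
2 325 x [-9.  10.9] y [73. 76.]
3 547 x [-9.1 10.9] y [45.  76.6]
4 644 x [-17.3  10.8] y [45.3 86.6]
5 1479 x [-12.1  13.7] y [56.7 75.2]
top ((-2.821564197540283, 75.17823028564453), (28.220714569091797, 50.92142105102539), 16.516002655029297) 43.50961870581821
side
1 56 x [-31.7  28.5] y [64.8 78.7]
2 52 x [-28.3  29.4] y [71.5 90.7]
3 72 x [-29.9  29.4] y [43.8 91.6]
4 69 x [-28.4  29.3] y [44.4 91.9]
5 134 x [-28.7  30.1] y [27.5 90.6]
top ((1.069631576538086, 57.329872131347656), (60.08730697631836, 67.59028625488281), 0.4540042579174042) 43.83421878534324
tcp in tray 1.3180371039566587 85.58984078026634
```

```bash
python3 -m pendant '[{"angular":[0,0,0],"offset":[0.05,-0.19,0],"hand":2},{"angular":[0,0,0],"offset":[0.05,-0.19,0],"hand":2}]'
python3 -m pendant '[{"angular":[0,0,0],"offset":[0.05,-0.19,0],"hand":2},{"angular":[0,0,0],"offset":[0.05,-0.19,0],"hand":2}]'
python3 chk.py
```

```text
clock: 22.75
tool_pos: [475.8, 304.9, 9.6]
orientation: [3.138, -0.007, 1.814]
ft_force: [-3.4, 14.8, 3.1]
grip_width: 19.9
grasp_force: 7.9
clock: 23.0
tool_pos: [475.8, 304.9, 9.7]
orientation: [3.137, -0.011, 1.814]
ft_force: [-5.0, 22.6, 1.1]
grip_width: 19.8
grasp_force: 11.9
expected non-empty vector for x
1 348 x [-31.7  11. ] y [71.7 79.4]
2 319 x [-9.1 10.9] y [73.  77.1]
3 544 x [-9.1 10.9] y [44.8 76.2]
4 647 x [-16.3  10.9] y [45.  84.8]
5 1480 x [-12.1  13.7] y [56.2 75.1]
top ((-2.2979393005371094, 73.05398559570312), (28.53472900390625, 48.564327239990234), 16.413650512695312) 43.51655212600143
side
1 60 x [-31.8  28.4] y [65.1 79.4]
2 48 x [-28.1  29.4] y [71.4 90.7]
3 68 x [-29.9  29.3] y [43.8 92.2]
4 75 x [-28.1  29.7] y [44.  91.7]
5 136 x [-28.7  30. ] y [27.6 91.3]
top ((4.33294677734375, 60.29342269897461), (67.60277557373047, 61.34372329711914), 81.6213150024414) 43.89049187483366
tcp in tray 1.3721997196299398 85.36059604447226
```

```bash
python3 -m pendant '[{"angular":[0,0,0],"offset":[-0.6,2.6,0],"hand":2},{"angular":[0,0,0],"offset":[-0.6,2.6,3],"hand":2},{"angular":[0,0,0],"offset":[-0.6,2.6,8],"hand":2},{"angular":[0,0,0],"offset":[-0.6,2.6,8],"hand":2},{"angular":[0,0,0],"offset":[-0.6,2.6,8],"hand":2}]'
python3 chk.py
python3 - <<'E'
from h import *
w=dict(np.load('last_wrist.npz'));s=dict(np.load('last_side.npz'))
c=np.array([495.2,221.7]);
def proj(s,p):
    q=np.linalg.inv(s['cam_to_world'])@np.append(p,1);return s['cx']-q[0]/q[2]*s['fx'],s['cy']+q[1]/q[2]*s['fy']
out=[]
for q in(w,s):
    u,v=map(int,proj(q,[485,260,30])); print(u,v)
    h=100 if q is w else 55
    u=np.clip(u,h,511-h);v=np.clip(v,h,383-h)
    out.append(cv2.resize(q['pixels'][v-h:v+h,u-h:u+h],(400,400),interpolation=cv2.INTER_CUBIC))
cv2.imwrite('pics/c6.png',cv2.cvtColor(np.hstack(out),cv2.COLOR_RGB2BGR))
E
```

```text
clock: 23.72
tool_pos: [469.5, 324.8, 87.5]
orientation: [-3.141, 0.001, 1.816]
ft_force: [0.2, -0.5, -0.5]
grip_width: 20.0
grasp_force: 0.0
expected non-empty vector for x
1 204 x [-31.6  29. ] y [71.  75.3]
2 219 x [-29.   29.2] y [45.  74.7]
3 265 x [-13.8  13.3] y [45.  74.6]
4 294 x [-13.3  12.8] y [45.1 74.8]
5 3222 x [-21.6  21.1] y [-3.7 74.1]
top ((-1.0733566284179688, 34.206111907958984), (45.3745231628418, 80.94898223876953), 1.4455431699752808) 43.54540735253181
side
1 114 x [-31.4  29.2] y [63.2 76.2]
2 116 x [-28.2  29.8] y [-2.9 75.5]
3 113 x [-29.8  29.4] y [44.8 75.3]
4 126 x [-29.6  29.9] y [ 8.6 75.6]
5 734 x [-28.1  30.3] y [-68.9  74.9]
top ((1.146738052368164, -0.08174896240234375), (60.90394973754883, 153.12913513183594), 0.5009506344795227) 44.09138915310035
tcp in tray -0.7843265034989351 106.10457049700474
254 282
277 262
```

View pics/c6.png

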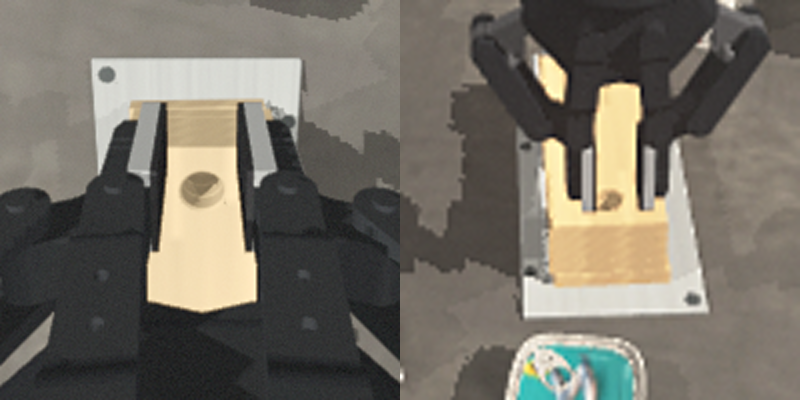

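All boards now line up at the +y end (row of edges at y≈75); board 1 still peeks ~1.5 mm out on the −x side (left crop, left end of the lowest layer at (130,105)). Push again from −x, tips leading.

```bash
python3 -m pendant '[{"angular":[0,0,0.18],"offset":[-2,-1,3],"hand":6},{"angular":[0,0,0.36],"offset":[-5,-4,3],"hand":6},{"angular":[0,0,0.54],"offset":[-6,-8,3],"hand":6},{"angular":[0,0,0.72],"offset":[-5,-11.4,3],"hand":6},{"angular":[0,0,0.9],"offset":[-3.7,-11.5,3],"hand":6},{"angular":[0,0,1.08],"offset":[-3.7,-11.5,2],"hand":6},{"angular":[0,0,1.26],"offset":[-3.7,-11.5,0],"hand":6},{"angular":[0,0,1.44],"offset":[-3.7,-11.5,0],"hand":6},{"angular":[0,0,1.571],"offset":[-3.7,-11.5,0],"hand":6},{"angular":[0,0,1.571],"offset":[-3.7,-11.5,0],"hand":6}]'
python3 -m pendant '[{"angular":[0.007,-0.029,0],"offset":[0,0,-5],"hand":6},{"angular":[0.007,-0.029,0],"offset":[0,0,-7.5],"hand":6},{"angular":[0.007,-0.029,0],"offset":[0,0,-8.2],"hand":6},{"angular":[0.007,-0.029,0],"offset":[0,0,-8.2],"hand":6},{"angular":[0.007,-0.029,0],"offset":[0.5,0.12,-8.2],"hand":6},{"angular":[0.007,-0.029,0],"offset":[1.0,0.25,-8.2],"hand":6},{"angular":[0.007,-0.029,0],"offset":[1.5,0.38,-8.2],"hand":6},{"angular":[0.007,-0.029,0],"offset":[1.9,0.48,-8.2],"hand":6},{"angular":[0.007,-0.029,0],"offset":[1.9,0.48,-8.2],"hand":6}]'
python3 chk.py
```

```text
clock: 25.08
tool_pos: [431.7, 209.9, 86.3]
orientation: [-3.141, -0.003, -2.898]
ft_force: [0.4, -0.4, 1.1]
grip_width: 59.6
grasp_force: 0.0
clock: 26.2
tool_pos: [452.1, 215.3, 6.0]
orientation: [-3.141, 0.03, -2.896]
ft_force: [0.7, 0.0, 0.2]
grip_width: 59.8
grasp_force: 0.0
expected non-empty vector for x
1 1721 x [-33.2 -29.4] y [-74.6  73.1]
2 1538 x [-33.1 -29.3] y [-74.6  72.8]
3 1371 x [-33.7 -29.2] y [-64.2  71.9]
4 1663 x [-34.5   6.9] y [-26.7  62.2]
5 5851 x [-30.9  14.9] y [-70.2  72.5]
top ((-18.246200561523438, -1.2620925903320312), (68.86856842041016, 151.01316833496094), 0.07040202617645264) 43.60488194839505
side
1 123 x [-34.8  29. ] y [-26.5  76.1]
2 104 x [-38.7  29.9] y [-26.3  75.5]
3 121 x [-29.8  29.8] y [-0.2 75.3]
4 136 x [-29.5  30.2] y [-2.2 75.5]
5 1462 x [-29.2  30.2] y [-74.2  74.3]
top ((0.5915470123291016, -0.9975051879882812), (153.92970275878906, 61.12753677368164), 89.74951934814453) 44.19473636021695
tcp in tray -43.887758558288034 4.258360832479813
```

```bash
python3 -m pendant '[{"angular":[0,0,0],"offset":[0.15,0.04,0],"hand":6},{"angular":[0,0,0],"offset":[0.3,0.07,0],"hand":6},{"angular":[0,0,0],"offset":[0.3,0.07,0],"hand":6}]'
python3 -m pendant '[{"angular":[0,0,0],"offset":[0.2,0.05,0],"hand":6},{"angular":[0,0,0],"offset":[0.2,0.05,0],"hand":6}]'
python3 -m pendant '[{"angular":[0,0,0],"offset":[0.2,0.05,0],"hand":6},{"angular":[0,0,0],"offset":[0.2,0.05,0],"hand":6}]'
python3 -m pendant '[{"angular":[0,0,0],"offset":[0.2,0.05,0],"hand":6},{"angular":[0,0,0],"offset":[0.2,0.05,0],"hand":6}]'
```

```text
clock: 26.68
tool_pos: [454.8, 216.0, 5.8]
orientation: [-3.141, 0.03, -2.896]
ft_force: [0.4, -0.0, -0.3]
grip_width: 60.3
grasp_force: 0.0
clock: 26.92
tool_pos: [455.5, 216.1, 5.5]
orientation: [-3.141, 0.026, -2.896]
ft_force: [-4.3, -1.5, 3.3]
grip_width: 59.9
grasp_force: 2.7
clock: 27.18
tool_pos: [455.5, 216.1, 5.2]
orientation: [-3.141, 0.021, -2.897]
ft_force: [-11.6, -3.7, 10.3]
grip_width: 60.4
grasp_force: 7.2
clock: 27.42
tool_pos: [455.5, 216.1, 5.2]
orientation: [-3.141, 0.015, -2.897]
ft_force: [-20.4, -5.8, 17.7]
grip_width: 60.2
grasp_force: 11.9
```

```bash
python3 -m pendant '[{"angular":[-0.007,0.029,0],"offset":[-2.5,-0.6,0],"hand":6},{"angular":[-0.007,0.029,0],"offset":[-3.5,-0.9,5],"hand":6},{"angular":[-0.007,0.029,0],"offset":[-5,-1.2,10],"hand":6},{"angular":[-0.007,0.029,0],"offset":[-5,-1.2,12],"hand":6},{"angular":[-0.007,0.029,0],"offset":[-5,-1.2,12],"hand":6},{"angular":[-0.007,0.029,0],"offset":[-5,-1.2,12],"hand":6}]'
cat > face.py <<'E'
from pile import *
c=np.array([495.2,221.7]);a=.245
def face(s):
    C=cloud(s)[...,:3];hsv=cv2.cvtColor(s['pixels'],cv2.COLOR_RGB2HSV)
    R=np.array([[np.cos(a),-np.sin(a)],[np.sin(a),np.cos(a)]]);Q=(C[...,:2]-c)@R;H=C[...,2]
    wood=(hsv[...,0]>8)&(hsv[...,0]<26)&(hsv[...,1]>45)
    for k in range(5):
        b=wood&(abs(H-8-8*k)<2.5)
        o=[]
        for lo,hi in((-72,-45),(-45,-15),(-15,15),(15,45),(45,72)):
            m=b&(Q[...,1]>lo)&(Q[...,1]<hi)&(abs(Q[...,0]+31)<6);o.append((m.sum(),round(float(np.median(Q[m][:,0])),1)if m.any() else None))
        m=b&(abs(Q[...,1]-75)<6)&(abs(Q[...,0])<28);e=(m.sum(),round(float(np.median(Q[m][:,1])),1)if m.any() else None)
        print(k+1,*o,'end',e)
if __name__=='__main__':
    for n in('wrist','side','top'): print(n);face(snap(n))
    s=dict(np.load('last_wrist.npz'));print(*fit(s,42))
E
python3 face.py; python3 chk.py
```

```text
clock: 28.18
tool_pos: [410.1, 205.2, 124.6]
orientation: [-3.141, -0.002, -2.896]
ft_force: [0.1, 0.4, -0.7]
grip_width: 59.9
grasp_force: 0.0
wrist
1 (np.int64(26), -30.1) (np.int64(62), -30.6) (np.int64(66), -31.1) (np.int64(65), -31.6) (np.int64(37), -32.2) end (np.int64(0), None)
2 (np.int64(22), -29.7) (np.int64(68), -29.8) (np.int64(76), -29.7) (np.int64(70), -29.6) (np.int64(35), -29.8) end (np.int64(0), None)
3 (np.int64(8), -29.6) (np.int64(73), -29.8) (np.int64(75), -29.6) (np.int64(78), -29.6) (np.int64(29), -29.7) end (np.int64(0), None)
4 (np.int64(6), -29.6) (np.int64(85), -29.8) (np.int64(87), -29.7) (np.int64(77), -29.7) (np.int64(34), -29.7) end (np.int64(0), None)
5 (np.int64(0), None) (np.int64(89), -29.7) (np.int64(93), -29.7) (np.int64(99), -29.7) (np.int64(27), -29.8) end (np.int64(0), None)
side
1 (np.int64(0), None) (np.int64(0), None) (np.int64(0), None) (np.int64(1), -33.9) (np.int64(0), None) end (np.int64(60), 74.1)
2 (np.int64(0), None) (np.int64(0), None) (np.int64(0), None) (np.int64(0), None) (np.int64(0), None) end (np.int64(58), 73.7)
3 (np.int64(0)
[... 1591 characters left out ...]
0938), (151.8663787841797, 60.81047821044922), 89.87161254882812) 44.18661460233426
tcp in tray -86.54009163711353 4.631714637870147tray.py:12: RuntimeWarning: Mean of empty slice.
  d=np.array([Q[L,0].mean()-32,Q[E,1].mean()+77])
  ret = ret.dtype.type(ret / rcount)
Traceback (most recent call last):
  File "face.py", line 16, in <module>
    s=dict(np.load('last_wrist.npz'));print(*fit(s,42))
                                             ~~~^^^^^^
  File "tray.py", line 9, in fit
    pl=np.polyfit(Q[L,1],Q[L,0],1);
TypeError: expected non-empty vector for x
tray.py:12: RuntimeWarning: Mean of empty slice.
  d=np.array([Q[L,0].mean()-32,Q[E,1].mean()+77])
  ret = ret.dtype.type(ret / rcount)
```

```bash
python3 -m pendant '[{"angular":[0,0,0],"offset":[1.1,4.1,-4],"hand":2},{"angular":[0,0,0],"offset":[1.1,4.1,-9],"hand":2},{"angular":[0,0,0],"offset":[1.1,4.1,-11.5],"hand":2},{"angular":[0,0,0],"offset":[1.1,4.1,-12.1],"hand":2},{"angular":[0,0,0],"offset":[1.1,4.1,-12.1],"hand":2},{"angular":[0,0,0],"offset":[1.6,4.22,-12.1],"hand":2},{"angular":[0,0,0],"offset":[2.1,4.35,-12.1],"hand":2},{"angular":[0,0,0],"offset":[2.6,4.47,-12.1],"hand":2},{"angular":[0,0,0],"offset":[3.1,4.6,-12.1],"hand":2},{"angular":[0,0,0],"offset":[3.1,4.6,-12.1],"hand":2}]'
python3 -m pendant '[{"angular":[0,0,0],"offset":[0.15,0.04,0],"hand":2},{"angular":[0,0,0],"offset":[0.3,0.07,0],"hand":2},{"angular":[0,0,0],"offset":[0.3,0.07,0],"hand":2}]'
python3 -m pendant '[{"angular":[0,0,0],"offset":[0.2,0.05,0],"hand":2},{"angular":[0,0,0],"offset":[0.2,0.05,0],"hand":2}]'
python3 -m pendant '[{"angular":[0,0,0],"offset":[0.2,0.05,0],"hand":2},{"angular":[0,0,0],"offset":[0.2,0.05,0],"hand":2}]'
```

```text
clock: 29.68
tool_pos: [442.2, 251.6, 5.0]
orientation: [3.142, 0.0, -2.897]
ft_force: [-0.4, 0.4, -0.1]
grip_width: 20.0
grasp_force: 0.0
clock: 30.05
tool_pos: [444.0, 252.0, 4.6]
orientation: [-3.142, -0.002, -2.896]
ft_force: [-2.0, -0.5, 1.6]
grip_width: 19.9
grasp_force: 1.4
clock: 30.3
tool_pos: [444.9, 252.3, 4.2]
orientation: [-3.142, -0.004, -2.897]
ft_force: [-6.0, -1.4, 4.1]
grip_width: 19.8
grasp_force: 2.2
clock: 30.55
tool_pos: [445.0, 252.3, 4.2]
orientation: [-3.141, -0.01, -2.897]
ft_force: [-15.0, -2.6, 12.5]
grip_width: 19.9
grasp_force: 5.1
```

```bash
python3 -m pendant '[{"angular":[0,0,0],"offset":[-0.2,-0.05,0.3],"hand":2},{"angular":[0,0,0],"offset":[-0.2,-0.05,0.4],"hand":2},{"angular":[0,0,0],"offset":[-0.2,-0.05,0.4],"hand":2}]'
python3 -m pendant '[{"angular":[0,0,0],"offset":[0.1,0.02,0],"hand":2},{"angular":[0,0,0],"offset":[0.2,0.05,0],"hand":2},{"angular":[0,0,0],"offset":[0.2,0.05,0],"hand":2}]'
python3 -m pendant '[{"angular":[0,0,0],"offset":[0.2,0.05,0],"hand":2},{"angular":[0,0,0],"offset":[0.2,0.05,0],"hand":2}]'
python3 face.py 2>/dev/null
```

```text
clock: 30.92
tool_pos: [445.2, 252.2, 7.9]
orientation: [-3.141, -0.004, -2.897]
ft_force: [-5.1, -1.1, 0.2]
grip_width: 20.1
grasp_force: 0.8
clock: 31.3
tool_pos: [445.1, 252.1, 6.8]
orientation: [-3.141, -0.009, -2.897]
ft_force: [-10.0, -1.8, 0.0]
grip_width: 20.0
grasp_force: 0.3
clock: 31.55
tool_pos: [445.1, 252.1, 5.7]
orientation: [-3.141, -0.013, -2.897]
ft_force: [-14.8, -1.8, 0.1]
grip_width: 19.9
grasp_force: 0.0
wrist
1 (np.int64(220), -30.3) (np.int64(233), -30.4) (np.int64(213), -30.5) (np.int64(110), -30.6) (np.int64(65), -30.7) end (np.int64(0), None)
2 (np.int64(250), -29.7) (np.int64(286), -29.7) (np.int64(187), -29.8) (np.int64(133), -29.7) (np.int64(57), -29.7) end (np.int64(0), None)
3 (np.int64(304), -29.7) (np.int64(328), -29.7) (np.int64(8), -30.0) (np.int64(151), -29.8) (np.int64(70), -29.7) end (np.int64(0), None)
4 (np.int64(355), -29.7) (np.int64(323), -29.7) (np.int64(0), None) (np.int64(175), -29.7) (np.int64(87), -29.6) end (np.int64(0), None)
5 (np.int64(400), -29.7) (np.int64(302), -29.7) (np.int64(0), None) (np.int64(227), -29.7) (np.int64(107), -2
[... 611 characters left out ...]
int64(1), -30.4) (np.int64(1), -27.9) end (np.int64(66), 73.5)
top
1 (np.int64(1), -31.7) (np.int64(0), None) (np.int64(0), None) (np.int64(0), None) (np.int64(0), None) end (np.int64(0), None)
2 (np.int64(0), None) (np.int64(0), None) (np.int64(0), None) (np.int64(0), None) (np.int64(0), None) end (np.int64(0), None)
3 (np.int64(0), None) (np.int64(0), None) (np.int64(0), None) (np.int64(0), None) (np.int64(0), None) end (np.int64(0), None)
4 (np.int64(1), -31.1) (np.int64(0), None) (np.int64(0), None) (np.int64(0), None) (np.int64(0), None) end (np.int64(0), None)
5 (np.int64(5), -28.9) (np.int64(1), -30.7) (np.int64(0), None) (np.int64(0), None) (np.int64(0), None) end (np.int64(2), 69.7)
```

```bash
python3 -m pendant '[{"angular":[0,0,0],"offset":[-1.2,-0.3,0],"hand":2},{"angular":[0.012,-0.0485,0],"offset":[-0.9,-1.8,0],"hand":2},{"angular":[0.012,-0.0485,0],"offset":[-0.6,-2.7,-0.1],"hand":2},{"angular":[0.012,-0.0485,0],"offset":[0,-2.5,-0.1],"hand":2},{"angular":[0.012,-0.0485,0],"offset":[0.5,-2.4,-0.1],"hand":2},{"angular":[0.012,-0.0485,0],"offset":[0.5,-2.4,-0.1],"hand":2}]'
python3 -m pendant '[{"angular":[0,0,0],"offset":[0.2,0.05,0],"hand":2},{"angular":[0,0,0],"offset":[0.2,0.05,0],"hand":2}]'
python3 -m pendant '[{"angular":[0,0,0],"offset":[0.2,0.05,0],"hand":2},{"angular":[0,0,0],"offset":[0.2,0.05,0],"hand":2}]'
python3 -m pendant '[{"angular":[0,0,0],"offset":[0.2,0.05,0],"hand":2},{"angular":[0,0,0],"offset":[0.2,0.05,0],"hand":2}]'
python3 face.py 2>/dev/null | head -6
```

```text
clock: 32.45
tool_pos: [452.3, 228.7, 6.9]
orientation: [-3.141, 0.038, -2.897]
ft_force: [-12.8, -5.9, 9.7]
grip_width: 19.8
grasp_force: 7.2
clock: 32.7
tool_pos: [452.4, 228.8, 6.2]
orientation: [-3.14, 0.034, -2.896]
ft_force: [-19.2, -6.3, 14.0]
grip_width: 20.0
grasp_force: 9.9
clock: 32.95
tool_pos: [452.4, 228.8, 5.6]
orientation: [-3.14, 0.029, -2.896]
ft_force: [-23.8, -6.9, 18.9]
grip_width: 20.4
grasp_force: 12.8
clock: 33.2
tool_pos: [452.4, 228.8, 5.0]
orientation: [-3.14, 0.023, -2.896]
ft_force: [-30.3, -8.5, 20.7]
grip_width: 19.9
grasp_force: 15.5
wrist
1 (np.int64(233), -30.0) (np.int64(253), -29.9) (np.int64(98), -29.9) (np.int64(102), -29.8) (np.int64(221), -29.8) end (np.int64(0), None)
2 (np.int64(269), -29.7) (np.int64(281), -29.8) (np.int64(83), -29.6) (np.int64(125), -29.7) (np.int64(210), -29.7) end (np.int64(0), None)
3 (np.int64(301), -29.7) (np.int64(85), -29.9) (np.int64(94), -29.8) (np.int64(133), -29.8) (np.int64(21), -30.0) end (np.int64(0), None)
4 (np.int64(361), -29.7) (np.int64(14), -30.0) (np.int64(112), -29.8) (np.int64(157), -29.8) (np.int64(0), None) end (np.int64(0), None)
5 (np.int64(373), -29.9) (np.int64(0), None) (np.int64(143), -30.0) (np.int64(201), -29.8) (np.int64(0), None) end (np.int64(1), 71.3)
```

All five layers now within 0.3 mm on both open sides. On to the keeper.

```bash
python3 -m pendant '[{"angular":[-0.012,0.0485,0],"offset":[-2.5,-0.6,0],"hand":2},{"angular":[-0.012,0.0485,0],"offset":[-3,-0.7,5],"hand":4},{"angular":[-0.012,0.0485,0],"offset":[-3,-0.7,11],"hand":4},{"angular":[-0.012,0.0485,0],"offset":[-3,-0.7,13],"hand":4},{"angular":[-0.012,0.0485,0],"offset":[-3,-0.7,13],"hand":4}]'
python3 -m pendant '[{"angular":[0,0,-0.18],"offset":[4,3,0],"hand":4},{"angular":[0,0,-0.36],"offset":[8,6,0],"hand":4},{"angular":[0,0,-0.54],"offset":[12,9,0],"hand":4},{"angular":[0,0,-0.72],"offset":[15,12,0],"hand":4},{"angular":[0,0,-0.9],"offset":[16,13,0],"hand":4},{"angular":[0,0,-0.916],"offset":[16,13,0],"hand":4},{"angular":[0,0,-0.916],"offset":[16,13,0],"hand":4}]'
cat > keep.py <<'E'
from h import *
def bar(s):
    C=cloud(s)[...,:3];hsv=cv2.cvtColor(s['pixels'],cv2.COLOR_RGB2HSV)
    m=(hsv[...,2]<70)&(C[...,2]>53)&(C[...,2]<64)&(abs(C[...,0]-603)<45)&(abs(C[...,1]-362)<45)
    P=C[m];rc=cv2.minAreaRect(P[:,:2].astype(np.float32));print('bar',rc,np.median(P[:,2]),m.sum())
    m=(hsv[...,1]<60)&(hsv[...,2]>110)&(abs(C[...,2]-35)<5)&(abs(C[...,0]-603)<55)&(abs(C[...,1]-362)<55)
    P=C[m]
    if len(P): print('bridge',cv2.minAreaRect(P[:,:2].astype(np.float32)),m.sum())
    print(r.sense()['tool_pos'])
for n in('wrist','side','top'): bar(snap(n,n+'7.png'))
E
python3 keep.py
```

```text
clock: 33.98
tool_pos: [434.1, 225.2, 140.8]
orientation: [3.141, 0.006, -2.896]
ft_force: [-0.0, -0.8, -0.3]
grip_width: 40.1
grasp_force: 0.0
clock: 34.85
tool_pos: [590.8, 353.6, 136.1]
orientation: [-3.139, -0.001, 2.473]
ft_force: [0.9, -1.0, 0.2]
grip_width: 39.8
grasp_force: 0.0
bar ((603.3234252929688, 365.79400634765625), (13.33076000213623, 44.488197326660156), 53.245628356933594) 58.06123662649128 776
bridge ((603.7654418945312, 365.5005187988281), (36.076416015625, 71.8387451171875), 52.97560119628906) 1580
[590.88130359 353.48654695 136.59655101]
bar ((603.4600219726562, 366.75787353515625), (12.30810832977295, 44.8421630859375), 53.564613342285156) 58.44534202830201 154
bridge ((603.7195434570312, 365.51263427734375), (36.23702621459961, 73.3430404663086), 53.75012969970703) 300
[590.99699008 353.54381953 137.09689174]
bar ((610.0223388671875, 355.7511901855469), (11.421158790588379, 23.398557662963867), 54.639991760253906) 58.052174546690935 38
bridge ((615.5604858398438, 353.2542419433594), (36.953739166259766, 40.508628845214844), 53.791748046875) 100
[591.14264559 353.58766443 137.50451409]
```

```bash
python3 -m pendant '[{"angular":[0,0,0.028],"offset":[1.25,1.2,0],"hand":4},{"angular":[0,0,0.028],"offset":[1.25,1.2,-4],"hand":4},{"angular":[0,0,0.028],"offset":[1.25,1.2,-7],"hand":4},{"angular":[0,0,0.028],"offset":[1.25,1.2,-7],"hand":4},{"angular":[0,0,0.028],"offset":[1.25,1.2,-7],"hand":4}]'; python3 keep.py | head -3
```

```text
clock: 35.62
tool_pos: [604.9, 366.3, 69.4]
orientation: [3.14, 0.001, 2.499]
ft_force: [0.4, -0.1, 0.8]
grip_width: 40.1
grasp_force: 0.0
bar ((603.4266357421875, 365.5932312011719), (13.934593200683594, 45.4442253112793), 53.86128234863281) 58.07234221423626 1434
bridge ((604.1201171875, 365.1034851074219), (36.07274627685547, 72.7314453125), 52.877193450927734) 2665
[605.33123742 366.61996483  70.21453402]
```

```bash
python3 -m pendant '[{"angular":[0,0,0],"offset":[-0.13,-0.11,-1.5],"hand":4},{"angular":[0,0,0],"offset":[-0.13,-0.11,-3.1],"hand":4},{"angular":[0,0,0],"offset":[-0.13,-0.11,-3.1],"hand":4},{"angular":[0,0,0],"offset":[-0.13,-0.11,-3.1],"hand":1},{"angular":[0,0,0],"offset":[-0.13,-0.11,-3.1],"hand":1},{"angular":[0,0,0],"offset":[-0.13,-0.11,-3.1],"hand":1},{"angular":[0,0,0],"offset":[-0.13,-0.11,-3.1],"hand":1}]'
python3 - <<'E'
from h import *
s=r.sense();print(s['tool_pos'],s['orientation'])
E
```

```text
clock: 36.65
tool_pos: [602.8, 365.0, 36.8]
orientation: [-3.141, -0.0, 2.499]
ft_force: [-0.3, -0.1, -1.8]
grip_width: 12.6
grasp_force: 61.9
[602.80024444 365.01697341  36.75667687] [-3.14140848e+00 -9.42913862e-05  2.49878235e+00]
```

```bash
python3 -m pendant '[{"angular":[0,0,0],"offset":[0,0,3],"hand":1},{"angular":[0,0,0],"offset":[0,0,8],"hand":1},{"angular":[0,0,0.18],"offset":[-2,-3,8],"hand":1},{"angular":[0,0,0.36],"offset":[-4.5,-6,8],"hand":1},{"angular":[0,0,0.54],"offset":[-7,-9,8],"hand":1},{"angular":[0,0,0.72],"offset":[-9,-12,8],"hand":1},{"angular":[0,0,0.888],"offset":[-10.8,-14.3,8],"hand":1},{"angular":[0,0,0.888],"offset":[-10.8,-14.3,7],"hand":1},{"angular":[0,0,0.888],"offset":[-10.8,-14.3,6],"hand":1},{"angular":[0,0,0.888],"offset":[-10.8,-14.3,6],"hand":1}]'
python3 -m pendant '[{"angular":[0,0,0],"offset":[0,0,0],"hand":1},{"angular":[0,0,0],"offset":[0,0,0],"hand":1}]'
cat > kp.py <<'E'
from tray import *
c=np.array([495.2,221.7]);a=.245;R=np.array([[np.cos(a),-np.sin(a)],[np.sin(a),np.cos(a)]])
q=(np.array(r.sense()['tool_pos'])[:2]-c)@R;print('tcp tray',q,r.sense()['tool_pos'][2])
for n in('wrist','side','top'):
    s=snap(n,n+'8.png');C=cloud(s)[...,:3];hsv=cv2.cvtColor(s['pixels'],cv2.COLOR_RGB2HSV)
    Q=(C[...,:2]-c)@R;H=C[...,2]
    for zc in(47,95):
        m=(hsv[...,1]<60)&(hsv[...,2]>110)&(abs(H-zc)<5)&(abs(Q[...,0])<55)&(abs(Q[...,1])<28)
        if m.sum()>30: print(n,zc,cv2.minAreaRect(Q[m].astype(np.float32)),np.median(H[m]),m.sum())
E
python3 kp.py
```

```text
clock: 37.9
tool_pos: [494.4, 222.3, 95.3]
orientation: [-3.141, -0.003, -2.897]
ft_force: [-0.6, 0.4, -0.8]
grip_width: 12.8
grasp_force: 62.0
clock: 38.15
tool_pos: [495.3, 222.4, 97.1]
orientation: [3.142, 0.0, -2.896]
ft_force: [1.0, -0.1, -1.2]
grip_width: 12.9
grasp_force: 62.0
tcp tray [0.31187185 0.68372515] 97.08388703730903
wrist 47 ((-2.774372100830078, 0.5432224273681641), (54.396881103515625, 48.98031997680664), 0.32630977034568787) 43.72074491151733 36
wrist 95 ((-19.025531768798828, 0.3686199188232422), (36.134395599365234, 33.14531326293945), 89.79862213134766) 95.01161888659139 2042
side 95 ((0.9406547546386719, 0.9320697784423828), (71.73912811279297, 38.036903381347656), 0.48081210255622864) 95.45560909951519 216
```

```bash
python3 -m pendant '[{"angular":[0,0,0],"offset":[-0.03,-0.05,-2],"hand":1},{"angular":[0,0,0],"offset":[-0.03,-0.05,-3],"hand":1},{"angular":[0,0,0],"offset":[-0.03,-0.05,-4],"hand":1},{"angular":[0,0,0],"offset":[-0.03,-0.05,-4.5],"hand":1},{"angular":[0,0,0],"offset":[-0.03,-0.05,-4.5],"hand":1}]'
python3 -m pendant '[{"angular":[0,0,0],"offset":[0,0,-0.15],"hand":1},{"angular":[0,0,0],"offset":[0,0,-0.15],"hand":1},{"angular":[0,0,0],"offset":[0,0,-0.15],"hand":1}]'
python3 -m pendant '[{"angular":[0,0,0],"offset":[0,0,-0.15],"hand":1},{"angular":[0,0,0],"offset":[0,0,-0.15],"hand":1}]'
```

```text
clock: 38.92
tool_pos: [494.3, 221.5, 51.3]
orientation: [-3.142, -0.001, -2.896]
ft_force: [-0.0, 0.2, -2.3]
grip_width: 12.6
grasp_force: 62.0
clock: 39.3
tool_pos: [494.8, 221.6, 50.7]
orientation: [3.142, 0.001, -2.896]
ft_force: [0.1, -0.3, -1.0]
grip_width: 12.5
grasp_force: 62.0
clock: 39.55
tool_pos: [494.6, 221.5, 48.8]
orientation: [3.142, -0.0, -2.896]
ft_force: [-0.6, -0.3, -1.8]
grip_width: 13.1
grasp_force: 62.2
```

```bash
python3 -m pendant '[{"angular":[0,0,0],"offset":[0,0,-0.1],"hand":1},{"angular":[0,0,0],"offset":[0,0,-0.1],"hand":1}]'
python3 -m pendant '[{"angular":[0,0,0],"offset":[0,0,0],"hand":1.6},{"angular":[0,0,0],"offset":[0,0,0],"hand":3},{"angular":[0,0,0],"offset":[0,0,0.2],"hand":3},{"angular":[0,0,0],"offset":[0,0,3],"hand":3},{"angular":[0,0,0],"offset":[0,0,8],"hand":3},{"angular":[0,0,0],"offset":[0,0,13],"hand":3},{"angular":[0,0,0],"offset":[-4,0,14],"hand":3},{"angular":[0,0,0],"offset":[-6,0,14],"hand":3},{"angular":[0,0,0],"offset":[-6,0,14],"hand":3}]'
python3 kp.py; python3 face.py 2>/dev/null|head -12
python3 - <<'E'
import cv2,numpy as np
a=cv2.imread('pics/wrist8.png')
b=cv2.resize(cv2.imread('pics/side8.png')[170:330,190:350],(384,384),interpolation=cv2.INTER_CUBIC)
cv2.imwrite('pics/fin.png',np.hstack([a[:,56:456],b]))
E
```

```text
clock: 39.8
tool_pos: [494.7, 221.6, 48.7]
orientation: [-3.142, -0.0, -2.896]
ft_force: [-3.0, -0.7, 5.4]
grip_width: 12.5
grasp_force: 62.7
clock: 40.92
tool_pos: [433.9, 221.6, 188.0]
orientation: [3.142, 0.001, -2.896]
ft_force: [0.8, -0.7, 0.2]
grip_width: 30.0
grasp_force: 0.0
tcp tray [-59.49151469  14.81238013] 188.04944527226317
wrist 47 ((-0.5610198974609375, -4.976598739624023), (71.7195816040039, 45.13095474243164), 0.2752860188484192) 46.6638763944338 998
side 47 ((0.22405242919921875, -1.3462276458740234), (40.72662353515625, 71.91342163085938), 89.60399627685547) 46.96227392907025 211
top 47 ((-1.1819686889648438, -1.414590835571289), (71.82486724853516, 39.891441345214844), 0.4053683578968048) 47.23540029014816 208
wrist
1 (np.int64(26), -30.0) (np.int64(22), -29.9) (np.int64(0), None) (np.int64(23), -29.8) (np.int64(27), -29.8) end (np.int64(0), None)
2 (np.int64(28), -29.7) (np.int64(25), -29.7) (np.int64(0), None) (np.int64(31), -29.7) (np.int64(30), -29.7) end (np.int64(0), None)
3 (np.int64(32), -29.7) (np.int64(37), -29.7) (np.int64(0), None) (np.int64(37), -29.
[... 258 characters left out ...]
(35), -29.8) (np.int64(37), -29.8) end (np.int64(6), 72.8)
side
1 (np.int64(0), None) (np.int64(0), None) (np.int64(0), None) (np.int64(0), None) (np.int64(0), None) end (np.int64(63), 74.0)
2 (np.int64(0), None) (np.int64(0), None) (np.int64(0), None) (np.int64(0), None) (np.int64(0), None) end (np.int64(62), 73.6)
3 (np.int64(0), None) (np.int64(0), None) (np.int64(2), -32.8) (np.int64(0), None) (np.int64(0), None) end (np.int64(61), 73.6)
4 (np.int64(0), None) (np.int64(0), None) (np.int64(0), None) (np.int64(0), None) (np.int64(0), None) end (np.int64(63), 73.5)
5 (np.int64(0), None) (np.int64(0), None) (np.int64(0), None) (np.int64(0), None) (np.int64(1), -26.0) end (np.int64(66), 73.3)
```

View pics/fin.png

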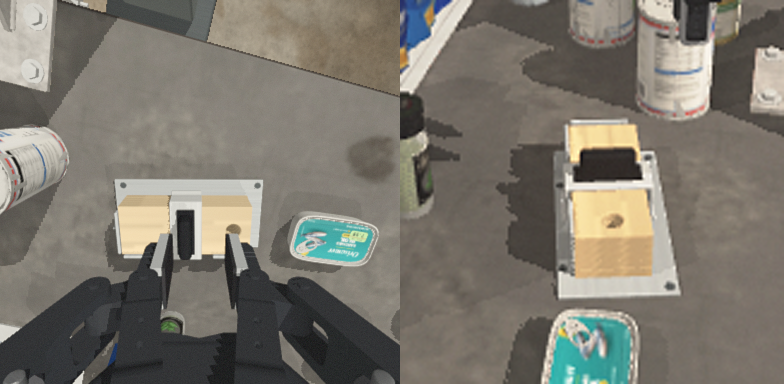

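The picture shows the squared pile at (185,225), the keeper seated across its middle with its bridge at 47 mm, and the tin at (335,238), clear of the tray.

```bash
python3 -c "
from bench import r
print(r.sense()['clock'],r.sign_off())"
```

```text
the job is handed in; nothing more can be done
41.225 None
```

The job is handed in at 41.2 s: all five dividers are flush within about 0.5 mm as measured, the keeper is seated across the middle on the top board, and the tin is on the worktop clear of the tray.

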